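# Tip the game pieces into the lazy susan's empty bay

## Robot

A 6-joint arm with a two-finger parallel gripper is mounted at the origin on the work surface. World frame = base frame: x ahead of the robot, y to its left, z up, the work surface at z = 0. Lengths are in mm, angles in rad, forces in N, time in s.
With the tool pointing down it reaches from about 300 to 775 mm from the base axis. Payload 14.6 kg.
Tool frame: the origin (TCP) lies midway between the tips of the shut fingers; the grasp point (between the pads) lies 19 mm behind it (manip.grasp_offset is the distance from the TCP to the grasp point, in mm); z points along the fingers, y is the line along which they close (so a half turn about z gives the same grasp; the last joint's range is limited). The gripper opens to 94 mm and grips with 3 to 60 N. Pads are 16 mm wide; open, the fingers measure 119 mm over their backs; the gripper's body (75 mm by 177 mm) begins 78 mm behind the grasp point.
Start: joints at [1.22, 0.3, 1.521, -0, 1.321, -0.067], TCP at [154.001, 527.989, 170.946] pointing down, gripper open.
Joint ranges: [-3.03, 3.03], [-0.79, 2.21], [0.23, 2.52], [-1.04, 4.18], [0, 3.07], [-2.55, 2.55]. Speed limits (rad/s): [2.22, 2.22, 2.57, 3.14, 3.14, 3.14].

## Interface

Orientations are given as [roll, pitch, yaw] about the fixed x, y, z axes, in that order (R = Rz(yaw) Ry(pitch) Rx(roll)).
In Python, from cell import manip, viewer gives the robot as it stands. The module is installed in compiled form; this text tells all that it offers.
- The arm moves only by the tool move_arm, never from a script. Its argument "moves" is a list of rows, each a list of 4 numbers: the shift along the tool's x, y, z in m, then the turn about the tool's z in rad. A call has 1 to 12 rows; each row is the pose to reach, as a shift and turn from the pose commanded when the call began, along the tool's axes at that moment; what a row does not reach only later rows make up. A row lasts 1/10 s, in which the tool goes at most 50 mm and 8.59 degrees, less where a joint would pass 70% of its speed; a pose out of reach is approached as far as the arm can. A call with a gripper value outside its range is refused whole. "jaw" is the finger opening in m, from 0 to 0.094, set as the call begins (left out, the last holds). The fingers move at their own pace and stop on an object; "squeeze" is the grip in N (left out, the last holds). Time passes only in rows, so rows that repeat a pose let the fingers close. It gives the time, the measured TCP pose, the force, the opening and the grip force at its end, in the units of the state.
- manip.read_state(): the state, without advancing time (a new reading comes with each control period).
- viewer.camera(name): name is "scene" or "top"; returns a dict with "frame" (480x640x3 uint8, blue, green, red), "z_map" (480x640 float32, mm along the optical axis (not along the pixel's ray), 0 where there is no reading), "fx", "fy", "cx", "cy" (pixels), "origin" and "orientation" of the camera in the world. Camera axes: x right, y down, z forward; pixel columns grow to the right and rows downward; lengths in mm; the calibration is good to about 2 mm. A picture is of the moment at which its call begins.
- manip.sign_off(): hands the job in; it is judged then, once.
The state is a dict: "clock": time; "joints": joint angles; "qd": joint speeds; "effort": joint torques, N m; "eef_pos": TCP position; "eef_rot": TCP orientation; "wrist_force": force on the tool from outside, world axes, zero at the start; "moment": the same for the moment, N m; "finger_gap": finger opening in mm; "finger_force": force on a finger pad.
Only numpy, scipy, OpenCV 4.12 (cv2) and the standard library are available. Lean on these libraries where they do the work, as an engineer would, in place of code of your own. Each camera call takes 0.05 s, during which the arm holds its last target. There are 200 camera calls.

## Task

Turn the teal lazy susan caddy until its empty bay lines up with the yellow tab on its base, then lift the sorter tray by its orange handle and tip it low over that bay so that all four wooden game pieces slide in, without the robot touching the pieces. Lay the empty tray flat on the table again and let go, leaving the bay at the tab and the mug, pencil cup, spinning top and magenta box where they are.

Things in the scene. Friction and masses are not known exactly. Their poses are not given: they have to be found in the camera images.
- caddy (a joint): Turn of the teal caddy on its base (rad, counter-clockwise from above positive, stops at +-3.4). At 0 the middle of the empty bay points straight away from the yellow tab; at +3.14 or -3.14 it lines up with the tab. Turns stiffly (0.06 N m) and stays where left; it can be pushed with closed fingertips against a divider from inside the empty bay.
- caddy_hub (a point): Point on the caddy's axis at its inner floor, 17 mm above the table. Round open tub, 250 mm across, rim 67 mm above the table, walls and dividers 4 mm, split crosswise in four bays by dividers along this point's x and y axes; the empty bay has x > 0, y > 0. The others hold crayon stubs, counters and dice fixed to the floor, up to 21 mm tall. Centre post 28 mm thick, 71 mm above the table.
- bay_mid (a point): Middle of the empty bay on its floor, 79 mm from the hub, midway between the two dividers; turns with the caddy.
- front_tab (a point): Top centre of the yellow upright tab on the fixed black base, 36 mm wide, 10 mm thick, standing just outside the caddy (144 mm from its axis) up to 68 mm above the table. The direction from the hub to this point is where the empty bay must be.
- tray: Dark grey sorter tray, 120 g, origin on its underside, z up. Pan x -55 to +75 mm, 74 mm wide (y), floor 4 mm, walls 22 mm high at sides and back (-x), open at the front lip (+x). Orange handle: plate 12 mm thick, 44 mm wide (y), rising from the back wall, leaning 18 degrees backwards (to -x), 82 mm high; take it by its thickness, fingers in line with the leaning plate.
- tray_grip (a point): Good grip point on the tray's handle, in the middle of the plate, 18 mm below its top end along the lean, at (-78, 0, 64) mm in the tray's frame; axes as the tray's.
- tray_lip (a point): Middle of the tray's open front edge, at (75, 0, 4) mm in the tray's frame.
- house_center (a point): Centre of the red wooden house piece, 24 x 19 x 23 mm, 15 g, lying loose on the tray.
- disc_center (a point): Centre of the yellow wooden disc piece, 26 mm across, 14 mm high, 15 g.
- brick_center (a point): Centre of the blue wooden brick piece, 26 x 17 x 17 mm, 15 g.
- hexnut_center (a point): Centre of the green wooden hexagonal piece, 28 mm over corners, 16 mm high, 15 g.
- house: The red house; origin at the middle of its underside.
- disc: The yellow disc; origin at the middle of its underside.
- brick: The blue brick; origin at the middle of its underside.
- hexnut: The green hexagon; origin at the middle of its underside.
- mug: Blue ceramic mug, 82 mm across, 92 mm high; origin under its centre, handle at +y. Leave alone.
- pencil_cup: Steel pencil cup, 76 mm across, 100 mm high, with pens up to 155 mm; origin under its centre. Leave alone.
- spinning_top: Wooden spinning top on its small dark stand, 58 mm across, 64 mm high; origin under its centre. Leave alone.
- magenta_box: Closed magenta plastic box, 106 x 156 x 67 mm, white latch on its front; origin under its centre. Leave alone.

How it is judged (in metres and radians):
On the way, in this order (a step that is already met when the one before it is completed fails the run):
1. with all four pieces still on the tray, the caddy is turned so that its empty bay lines up with the yellow tab within 10 degrees, and left still ((value of joint caddy between 2.967 and 3.316 rad or value of joint caddy between -3.316 and -2.967 rad) and velocity of joint caddy between -0.1 and 0.1 rad/s and x of house_center in the frame of tray between -0.052 and 0.076 m and y of house_center in the frame of tray between -0.035 and 0.035 m and z of house_center in the frame of tray between 0 and 0.04 m and x of disc_center in the frame of tray between -0.052 and 0.076 m and y of disc_center in the frame of tray between -0.035 and 0.035 m and z of disc_center in the frame of tray between 0 and 0.04 m and x of brick_center in the frame of tray between -0.052 and 0.076 m and y of brick_center in the frame of tray between -0.035 and 0.035 m and z of brick_center in the frame of tray between 0 and 0.04 m and x of hexnut_center in the frame of tray between -0.052 and 0.076 m and y of hexnut_center in the frame of tray between -0.035 and 0.035 m and z of hexnut_center in the frame of tray between 0 and 0.04 m), for 0.3 s.
2. all four pieces are in the bay at the tab, the tray still tipped over 20 degrees, its lip within 110 mm sideways of the bay's middle and at most 140 mm above the table ((value of joint caddy between 2.967 and 3.316 rad or value of joint caddy between -3.316 and -2.967 rad) and angle between tray's own z axis and vertical above 0.35 rad and horizontal distance between tray_lip and bay_mid below 0.11 m and height (world z) of tray_lip below 0.14 m and x of each of house_center, disc_center, brick_center, hexnut_center in the frame of caddy_hub above 0.004 m and y of each of house_center, disc_center, brick_center, hexnut_center in the frame of caddy_hub above 0.004 m and horizontal distance between each of house_center, disc_center, brick_center, hexnut_center and caddy_hub below 0.121 m and z of house_center in the frame of caddy_hub between 0 and 0.048 m and z of disc_center in the frame of caddy_hub between 0 and 0.048 m and z of brick_center in the frame of caddy_hub between 0 and 0.048 m and z of hexnut_center in the frame of caddy_hub between 0 and 0.048 m), for 0.2 s.
At the end, for the whole second after the job is handed in: All four pieces lie at rest inside the empty bay, below its rim; the bay still lines up with the yellow tab within 10 degrees; the empty tray lies flat (within 4 degrees) and at rest on the table itself, anywhere, let go of ((value of joint caddy between 2.967 and 3.316 rad or value of joint caddy between -3.316 and -2.967 rad) and x of each of house_center, disc_center, brick_center, hexnut_center in the frame of caddy_hub above 0.004 m and y of each of house_center, disc_center, brick_center, hexnut_center in the frame of caddy_hub above 0.004 m and horizontal distance between each of house_center, disc_center, brick_center, hexnut_center and caddy_hub below 0.121 m and z of house_center in the frame of caddy_hub between 0 and 0.048 m and z of disc_center in the frame of caddy_hub between 0 and 0.048 m and z of brick_center in the frame of caddy_hub between 0 and 0.048 m and z of hexnut_center in the frame of caddy_hub between 0 and 0.048 m and linear speed of each of house, disc, brick, hexnut, tray below 0.02 m/s and angle between tray's own z axis and vertical below 0.07 rad and height (world z) of tray below 0.005 m); the robot touches nothing.
It fails at once if the robot touches a game piece (more than 0.5 N) (contact force between any of the fingers, the arm and house above 0.5 N or contact force between any of the fingers, the arm and disc above 0.5 N or contact force between any of the fingers, the arm and brick above 0.5 N or contact force between any of the fingers, the arm and hexnut above 0.5 N).
It fails at once if the mug is shifted by more than 20 mm (distance of mug from where it was at the start of the episode above 0.02 m).
It fails at once if the pencil cup is shifted by more than 20 mm (distance of pencil_cup from where it was at the start of the episode above 0.02 m).
It fails at once if the spinning top is shifted by more than 20 mm (distance of spinning_top from where it was at the start of the episode above 0.02 m).
It fails at once if the magenta box is shifted by more than 20 mm (distance of magenta_box from where it was at the start of the episode above 0.02 m).
It also fails if it takes over 72 s, if anything falls off the work surface, if the arm or the gripper's body presses on something with over 40 N, if the wrist force passes 120 N, or if a joint passes its speed limit or range.

## Working session

There is one attempt and no reset: what is moved stays moved. The work goes in short steps, Python scripts to look and compute and a tool call to move; the robot and the scene stay as the last step left them, time stands still between calls to the robot, and variables do not carry over. Pictures are saved under pics/ and viewed, at most 11 in all, crops included, and the job is handed in when it is done.

Besides the shell and the picture viewer there is one more tool, called after "Request:" as name([rows], argument=value, ...), one row to a line, values as JSON. move_arm: Moves the arm, as the interface text tells. Its arguments: {"type":"object","properties":{"moves":{"type":"array"},"jaw":{"type":"number"},"squeeze":{"type":"number"}},"required":["moves"]}

```bash
mkdir -p pics
cat > h.py <<'E'
import numpy as np, cv2
from scipy.spatial.transform import Rotation as R
from cell import manip, viewer
def cam(n):
    c=viewer.camera(n); o=np.array(c['orientation'],float)
    c['R']=o if o.shape==(3,3) else R.from_euler('xyz',o).as_matrix()
    c['o']=np.array(c['origin'],float); return c
def cloud(c):
    v,u=np.mgrid[0:480,0:640]; z=c['z_map']
    p=np.stack([(u-c['cx'])/c['fx']*z,(v-c['cy'])/c['fy']*z,z],-1)
    return p@c['R'].T+c['o']
E
python3 - <<'E'
from h import *
for n in('top','scene'):
    c=cam(n); cv2.imwrite(f'pics/{n}0.png',c['frame']); print(n,c['orientation'],c['o'],c['fx'],c['cx'],c['cy'],(c['z_map']>0).mean())
    np.savez(f'{n}0.npz',P=cloud(c),F=c['frame'],z=c['z_map'])
print(manip.read_state(),manip.grasp_offset)
E
```

```text
top [-2.95336995  0.00446713 -1.58536381] [416.10387987  18.76781569 989.83821751] 529.5132089906114 319.19206201208686 232.84446280854567 0.9958919270833333
scene [-2.46421754 -0.00696337  1.16888888] [1165.88303099 -211.64913793  883.08602957] 558.8978365101254 317.58983412160114 244.3453183135311 0.9959309895833334
{'clock': 0.1, 'joints': array([ 1.22036132e+00,  3.00372296e-01,  1.52148798e+00, -1.31795860e-07,
        1.32070330e+00, -6.65989608e-02]), 'qd': array([ 1.01248557e-03, -2.18711930e-03, -1.59391797e-03,  8.24659545e-04,
        1.21316750e-03, -3.81485660e-05]), 'effort': array([ 2.88951553e-03, -5.32645404e+01, -3.53277576e+01,  7.09863100e-02,
        2.35110271e-02, -1.28463350e-05]), 'eef_pos': array([153.93611276, 527.75120354, 170.4799276 ]), 'eef_rot': array([-3.14062388e+00, -6.44871265e-05,  2.85775661e+00]), 'wrist_force': array([ 1.19345534, -0.58974945,  0.57903906]), 'moment': array([ 0.03123661,  0.0154098 , -0.03910354]), 'finger_force': 0.0, 'finger_gap': 93.88390909671627} 18.8
```

View pics/top0.png

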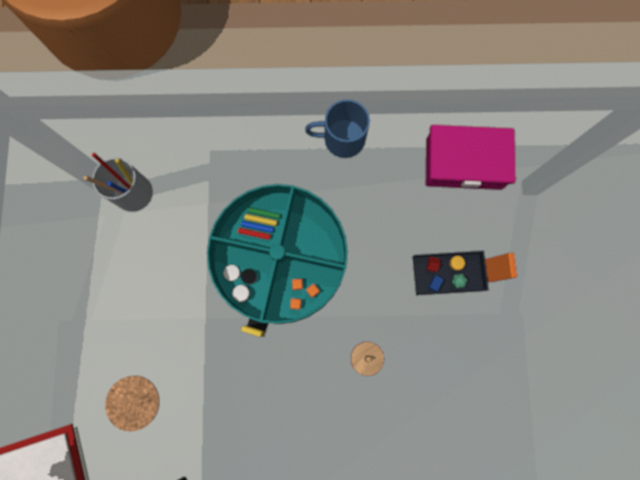

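View pics/scene0.png

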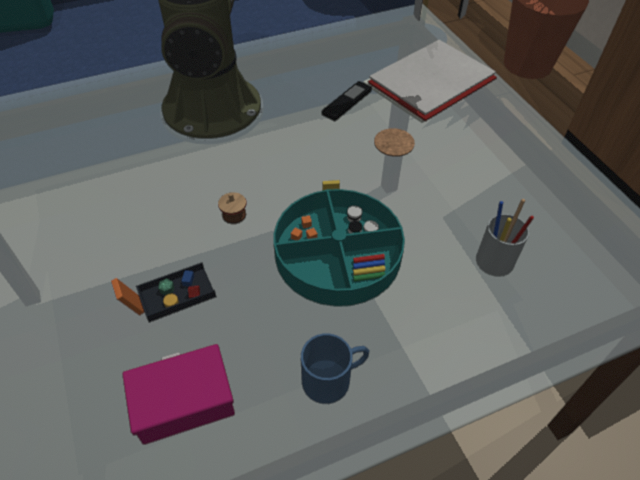

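Top view: the caddy is centred at about (278,254), its empty bay to the upper right (315,225), and the yellow tab is at (254,331). The tray is at (450,272) with its orange handle at (502,268). The mug is at (346,130), the top at (367,358) and the box at (471,155). The scene view shows the same layout, with the handle at (127,295).

```bash
cat > seg.py <<'E'
from h import *
def run(tag):
  for n in('top','scene'):
    d=np.load(f'{n}{tag}.npz'); P,F=d['P'],d['F']; hsv=cv2.cvtColor(F,cv2.COLOR_BGR2HSV)
    H,S,V=[hsv[...,i].astype(int) for i in range(3)]; X,Y,Z=P[...,0],P[...,1],P[...,2]
    on=(X>200)&(X<800)&(abs(Y)<500)
    print(n,'table z',np.median(Z[on&(S<40)&(Z<15)]))
    teal=on&(H>80)&(H<97)&(S>120)
    rim=teal&(Z>60)&(Z<75)&(np.hypot(X-390,Y-95)>100)
    p=P[rim]; A=np.c_[2*p[:,:2],np.ones(len(p))]
    for _ in range(4):
        s=np.linalg.lstsq(A,(p[:,:2]**2).sum(1),rcond=None)[0]; r=np.sqrt(s[2]+s[0]**2+s[1]**2)
        k=abs(np.hypot(*(p[:,:2]-s[:2]).T)-r)<6; p=p[k];A=A[k]
    c=s[:2]; print('hub',c,'r',r,'rimz',np.median(p[:,2]))
    rr=np.hypot(X-c[0],Y-c[1]); th=np.arctan2(Y-c[1],X-c[0])
    dv=teal&(rr>35)&(rr<105)&(Z>45); a=th[dv]
    if len(a): print('dividers n',len(a),'zmed',np.percentile(Z[dv],[50,95]),'ang mod90',np.degrees(np.angle(np.exp(4j*a).mean())/4))
    tab=on&(H>20)&(H<33)&(S>150)&(rr>135)&(rr<158)
    t=P[tab&(Z>58)]; 
    if len(t): m=t.mean(0); print('tab',len(t),m,'dir deg',np.degrees(np.arctan2(m[1]-c[1],m[0]-c[0])),'r',np.hypot(*(m[:2]-c)))
    o=on&(H>3)&(H<15)&(S>180)&(Y<-150)&(Z>10)
    t=P[o]; print('handle',len(t),t.mean(0),t.min(0),t.max(0)); 
    top=P[o&(Z>t[:,2].max()-10)]; print(' top edge',top.mean(0), top.min(0),top.max(0))
    q=t-t.mean(0); print(' pca',np.linalg.svd(q,full_matrices=False)[2].round(3).tolist())
    dk=(on&(V<75)&(X>300)&(X<480)&(Y<-180)&(Y>-400)&(Z>-5)&(Z<35)&(S<110)).astype(np.uint8)
    p=P[(dk>0)&(Z>15)]; print('tray walls', len(p))
    if len(p)>5: print(cv2.minAreaRect(p[:,:2].astype(np.float32)),np.median(p[:,2]))
    p=P[dk>0]; print('tray all',cv2.minAreaRect(p[:,:2].astype(np.float32)))
    for nm,m in dict(mug=(H>100)&(H<120)&(S>80)&(X>530)&(Y<150)&(Z>20),box=(H>145)&(H<172)&(S>150),top=(H>5)&(H<20)&(S>70)&(X<330)&(X>200)&(Y<0)&(Y>-180)&(Z>15),cup=(Y>280)&(Z>40)&(X>450)).items():
        p=P[on&m]
        if len(p): print(nm,p.min(0).round(),p.max(0).round())
import sys
np.set_printoptions(precision=2,suppress=True)
run(sys.argv[1] if len(sys.argv)>1 else '0')
E
python3 seg.py
```

```text
top table z -0.4559347851933353
hub [570.25  99.92] r 89.35580730880446 rimz 66.23189313333478
dividers n 589 zmed [65.44 68.85] ang mod90 -13.162552054827493
tab 104 [423.18 137.35  67.3 ] dir deg 165.72308221644874 r 151.74969992417812
handle 605 [ 527.04 -299.79   54.85] [ 507.49 -315.63   15.75] [ 547.29 -285.98   84.89]
 top edge [ 527.41 -309.35   79.74] [ 508.44 -315.63   74.98] [ 547.29 -303.42   84.89]
 pca [[0.017, -0.332, 0.943], [0.999, 0.04, -0.004], [-0.037, 0.942, 0.333]]
tray walls 0
tray all ((0.0, 0.0), (0.0, 0.0), 0.0)
mug [603. -71.  20.] [800. 149.  95.]
box [ 416. -340.    8.] [790.  19. 990.]
cup [651. 340.  40.] [728. 416. 157.]
scene table z -0.11301740022491913
hub [580.69  91.83] r 93.44567979822631 rimz 66.18493751867209
dividers n 1340 zmed [59.77 68.34] ang mod90 -13.323284821927055
tab 1 [426.56 122.96  71.13] dir deg 168.5809333650409 r 157.2452258887121
handle 7 [ 539.15 -298.54   44.15] [ 511.24 -312.39   18.98] [ 551.56 -287.08   80.87]
 top edge [ 551.56 -312.39   80.87] [ 551.56 -312.39   80.87] [ 551.56 -312.39   80.87]
 pca [[-0.001, 0.347, -0.938], [-0.998, 0.053, 0.02], [-0.057, -0.936, -0.347]]
tray walls 0
tray all ((0.0, 0.0), (0.0, 0.0), 0.0)
mug [ 562. -230.   20.] [800. 150.  96.]
box [ 682. -341.    8.] [ 796. -183.   72.]
cup [651. 339.  40.] [729. 418. 156.]
```

```bash
sed -i 's/np.hypot(X-390,Y-95)>100/(np.hypot(X-560,Y-95)>105)\&(np.hypot(X-560,Y-95)<140)/; s/(X>300)&(X<480)&(Y<-180)&(Y>-400)/(X>440)\&(X<620)\&(Y<-130)\&(Y>-330)/; s/S<110)/S<140)/; s/(X<330)&(X>200)/(X<460)\&(X>330)/; s/(S>150),top/(S>150)\&(Y<-150),top/; s/(S>180)&(Y<-150)/(S>150)\&(Y<-150)/; s/(Y<150)&(Z>20)/(Y<90)\&(Y>-120)\&(X>690)\&(Z>20)/; s/mug=(H>100)&(H<120)&(S>80)&(X>530)/mug=(H>100)\&(H<120)\&(S>80)\&(X>690)/' seg.py; python3 seg.py
python3 - <<'E'
from h import *
for n in('top','scene'):
    d=np.load(f'{n}0.npz');P,F=d['P'],d['F'];hsv=cv2.cvtColor(F,cv2.COLOR_BGR2HSV);H,S,V=[hsv[...,i].astype(int) for i in range(3)]
    X,Y,Z=P[...,0],P[...,1],P[...,2]
    r=(X>470)&(X<590)&(Y>-290)&(Y<-130)&(Z<60)
    for nm,m in dict(red=((H<6)|(H>174))&(S>140),yel=(H>15)&(H<30)&(S>140),blu=(H>105)&(H<122)&(S>120)&(V>50),grn=(H>65)&(H<88)&(S>70)&(V>50)).items():
        p=P[r&m&(Z>12)]; print(n,nm,len(p),p.mean(0).round(1) if len(p) else '', np.percentile(p[:,2],90) if len(p) else '')
E
```

```text
top table z -0.4559347851933353
hub [559.45  95.12] r 121.25333138663855 rimz 65.74683691491606
dividers n 589 zmed [65.48 68.84] ang mod90 -13.299136290983874
tab 104 [423.18 137.35  67.3 ] dir deg 162.78177150795491 r 142.66324976842168
handle 655 [ 527.02 -299.9    54.77] [ 505.99 -316.5    15.66] [ 547.79 -284.39   84.89]
 top edge [ 527.32 -309.89   79.63] [ 507.02 -316.5    74.98] [ 547.79 -303.42   84.89]
 pca [[0.009, -0.343, 0.939], [0.999, 0.034, 0.003], [0.034, -0.939, -0.343]]
tray walls 272
((523.5391235351562, -219.793701171875), (72.24115753173828, 130.0379638671875), 2.848151206970215) 20.64478728064512
tray all ((523.5391235351562, -219.793701171875), (72.24115753173828, 130.0379638671875), 2.848151206970215)
mug [752. -71.  20.] [800.  42.  95.]
box [ 680. -340.    8.] [ 790. -182.   73.]
top [344. -88.  34.] [401. -32.  67.]
cup [651. 340.  40.] [728. 416. 157.]
scene table z -0.11301740022491913
hub [561.26  94.37] r 121.81251434017588 rimz 65.29514068465613
dividers n 866 zmed [59.75 68.41] ang mod90 -13.28631060692574
tab 28 [425.09 136.94  65.01] dir deg 162.64
[... 421 characters left out ...]
all ((524.6136474609375, -220.94410705566406), (78.70600128173828, 130.43389892578125), 2.86334228515625)
mug [754. -74.  20.] [800.  41.  96.]
box [ 682. -341.    8.] [ 796. -183.   72.]
top [345. -89.  30.] [403. -33.  65.]
cup [651. 339.  40.] [729. 418. 156.]
top red 140 [ 539.8 -189.    21. ] 25.956476094177482
top yel 154 [ 542.1 -234.2   16.9] 19.191139020408322
top blu 139 [ 505.  -192.    19.9] 22.360584576710743
top grn 163 [ 508.6 -234.5   18.9] 21.380868334074286
scene red 109 [ 543.9 -190.7   21.5] 25.82993864148741
scene yel 126 [ 542.8 -235.    17.5] 19.741244152392028
scene blu 120 [ 505.6 -192.4   19.8] 22.30158663436158
scene grn 136 [ 508.2 -234.8   19.3] 21.54682868133267
```

```bash
cat >> h.py <<'E'
def rows(T,yaw_nom=None):
    """world (x,y,z[,yaw]) targets, mm -> rows in the present tool frame"""
    s=manip.read_state(); p=np.array(s['eef_pos']); y=s['eef_rot'][2]
    M=R.from_euler('xyz',[np.pi,0,y]).as_matrix(); out=[]
    for t in T:
        d=M.T@(np.array(t[:3])-p)/1000
        w=0 if len(t)<4 else -((t[3]-y+np.pi)%(2*np.pi)-np.pi)
        out.append([round(float(v),3) for v in d]+[round(float(w),3)])
    print(s['clock'].__round__(2),p.round(1),round(y,3)); print(out); return out
HUB=np.array([560.3,94.8])
def arc(r,a): a=np.radians(a); return [*(HUB+r*np.array([np.cos(a),np.sin(a)]))]
E
python3 - <<'E'
from h import *
x=arc(80,-62); rows([(*x,170),(*x,110),(*x,40)])
E
```

```text
0.1 [153.9 527.8 170.5] 2.858
[[-0.567, -0.359, 0.0, 0.0], [-0.567, -0.359, 0.06, 0.0], [-0.567, -0.359, 0.13, 0.0]]
```

Request:
move_arm([
  [-0.567,-0.359,0,0],
  [-0.567,-0.359,0,0],
  [-0.567,-0.359,0,0],
  [-0.567,-0.359,0,0],
  [-0.567,-0.359,0,0],
  [-0.567,-0.359,0,0],
  [-0.567,-0.359,0,0],
  [-0.567,-0.359,0,0],
  [-0.567,-0.359,0,0],
  [-0.567,-0.359,0,0],
  [-0.567,-0.359,0,0],
  [-0.567,-0.359,0,0],
], jaw=0)

```text
clock: 1.3
eef_pos: [551.7, 76.0, 170.7]
eef_rot: [-3.142, -0.0, 2.858]
wrist_force: [0.6, 0.6, 0.1]
finger_gap: 2.3
finger_force: 0.0
```

Run:
```python
from h import *
x=arc(80,-62); rows([(*x,170),(*x,110),(*x,40)])
```

```text
1.3 [551.7  76.  170.7] 2.858
[[-0.059, -0.037, 0.001, 0.0], [-0.059, -0.037, 0.061, 0.0], [-0.059, -0.037, 0.131, 0.0]]
```

Request:
move_arm([
  [-0.055,-0.034,0,0],
  [-0.055,-0.034,0,0],
  [-0.055,-0.034,0,0],
  [-0.055,-0.034,0.04,0],
  [-0.055,-0.034,0.08,0],
  [-0.055,-0.034,0.11,0],
  [-0.055,-0.034,0.13,0],
  [-0.055,-0.034,0.13,0],
], jaw=0)

```text
clock: 2.1
eef_pos: [591.7, 31.3, 38.5]
eef_rot: [-3.14, -0.005, 2.859]
wrist_force: [-0.9, -0.4, -0.7]
finger_gap: 0.6
finger_force: 0.0
```

Run:
```python
from h import *
rows([(*arc(85,a),40) for a in (-72,-80,-86,-92,-98,-104,-110,-116,-122,-128,-134,-140)])
```

```text
2.1 [591.7  31.3  38.5] 2.859
[[0.0, -0.018, -0.002, 0.0], [0.01, -0.024, -0.002, 0.0], [0.019, -0.028, -0.002, 0.0], [0.027, -0.03, -0.002, 0.0], [0.036, -0.032, -0.002, 0.0], [0.045, -0.033, -0.002, 0.0], [0.054, -0.033, -0.002, 0.0], [0.062, -0.032, -0.002, 0.0], [0.071, -0.03, -0.002, 0.0], [0.079, -0.027, -0.002, 0.0], [0.088, -0.023, -0.002, 0.0], [0.095, -0.018, -0.002, 0.0]]
```

Request:
move_arm([
  [0,-0.018,0,0],
  [0.01,-0.024,0,0],
  [0.019,-0.028,0,0],
  [0.027,-0.03,0,0],
  [0.036,-0.032,0,0],
  [0.045,-0.033,0,0],
  [0.054,-0.033,0,0],
  [0.062,-0.032,0,0],
  [0.071,-0.03,0,0],
  [0.079,-0.027,0,0],
  [0.088,-0.023,0,0],
  [0.095,-0.018,0,0],
])

```text
clock: 3.3
eef_pos: [497.2, 39.8, 40.9]
eef_rot: [-3.142, -0.0, 2.858]
wrist_force: [0.4, 0.3, -0.1]
finger_gap: 0.1
finger_force: 0.0
```

Run:
```python
from h import *
p=np.array(manip.read_state()['eef_pos'])[:2]-HUB; print(np.hypot(*p),np.degrees(np.arctan2(p[1],p[0])),manip.read_state()['wrist_force'])
rows([(*arc(85,a),40) for a in (-146,-152,-158,-164,-170,-176,-182,-188,-194,-200,-206,-210)])
```

```text
83.72324300257478 -138.9291633307983 [ 0.36090395  0.28964248 -0.09955854]
3.3 [497.2  39.8  40.9] 2.858
[[0.009, 0.005, 0.001, 0.0], [0.016, 0.011, 0.001, 0.0], [0.022, 0.018, 0.001, 0.0], [0.027, 0.025, 0.001, 0.0], [0.031, 0.033, 0.001, 0.0], [0.035, 0.041, 0.001, 0.0], [0.037, 0.05, 0.001, 0.0], [0.039, 0.058, 0.001, 0.0], [0.04, 0.067, 0.001, 0.0], [0.04, 0.076, 0.001, 0.0], [0.039, 0.085, 0.001, 0.0], [0.037, 0.091, 0.001, 0.0]]
```

Request:
move_arm([
  [0.009,0.005,0,0],
  [0.016,0.011,0,0],
  [0.022,0.018,0,0],
  [0.027,0.025,0,0],
  [0.031,0.033,0,0],
  [0.035,0.041,0,0],
  [0.037,0.05,0,0],
  [0.039,0.058,0,0],
  [0.04,0.067,0,0],
  [0.04,0.076,0,0],
  [0.039,0.085,0,0],
  [0.037,0.091,0,0],
])

```text
clock: 4.5
eef_pos: [488.1, 137.7, 40.9]
eef_rot: [3.142, 0.0, 2.858]
wrist_force: [0.2, -0.0, 0.4]
finger_gap: 0.5
finger_force: 0.0
```

```bash
cat > div.py <<'E'
from h import *
c=cam('top'); P=cloud(c); X,Y,Z=P[...,0],P[...,1],P[...,2]
hsv=cv2.cvtColor(c['frame'],cv2.COLOR_BGR2HSV); H,S=hsv[...,0],hsv[...,1]
rr=np.hypot(X-HUB[0],Y-HUB[1]); th=np.arctan2(Y-HUB[1],X-HUB[0])
dv=(H>80)&(H<97)&(S>120)&(rr>35)&(rr<105)&(Z>55)&(Z<75)
print('divider mod90',np.degrees(np.angle(np.exp(4j*th[dv]).mean())/4),dv.sum())
E
python3 - <<'E'
from div import *
p=np.array(manip.read_state()['eef_pos'])[:2]-HUB; print(np.hypot(*p),np.degrees(np.arctan2(p[1],p[0])))
rows([(*arc(85,a),40) for a in (-213,-216,-219,-222,-225,-227,-228,-229)])
E
```

```text
divider mod90 -13.537041839451655 281
83.7633061315468 148.9199976697583
4.55 [488.6 138.   41. ] 2.858
[[0.0, 0.003, 0.001, 0.0], [-0.001, 0.007, 0.001, 0.0], [-0.003, 0.011, 0.001, 0.0], [-0.004, 0.015, 0.001, 0.0], [-0.006, 0.019, 0.001, 0.0], [-0.008, 0.022, 0.001, 0.0], [-0.009, 0.023, 0.001, 0.0], [-0.009, 0.025, 0.001, 0.0]]
```

Run:
```python
from h import *
c=cam('scene');f=c['frame'][120:340,180:480];cv2.imwrite('pics/s1.png',cv2.resize(f,None,fx=2,fy=2))
t=cam('top')['frame'][130:370,150:450];cv2.imwrite('pics/t1.png',cv2.resize(t,None,fx=2,fy=2))
```

```text
(no output)
```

View pics/s1.png

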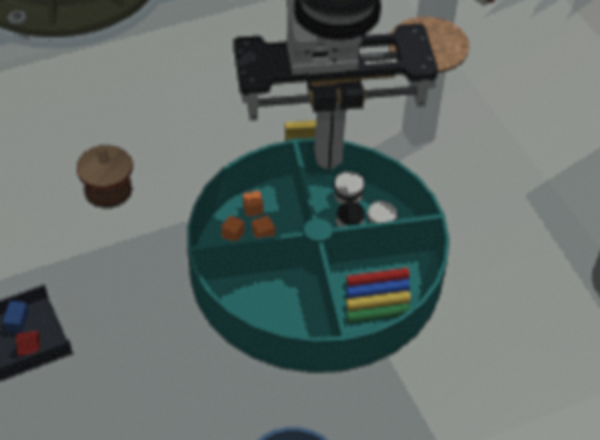

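View pics/t1.png

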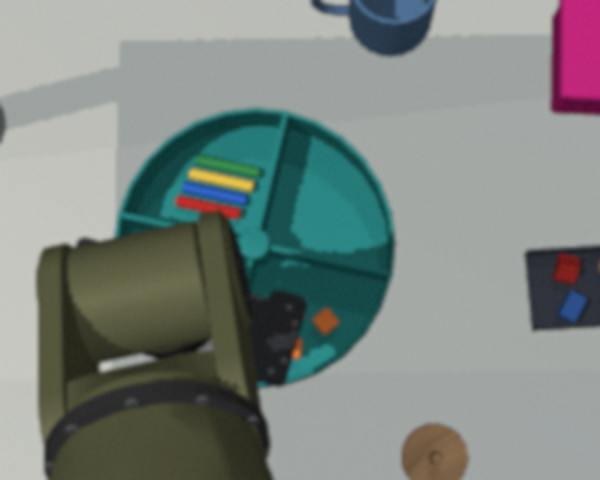

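Both views show that the caddy has not moved. The dice and crayons are where they were, and the gripper is now in the counters' bay. I'll check how low the fingertip really is.

Run:
```python
from h import *
s=manip.read_state(); print(s['eef_pos'],s['finger_gap'],s['joints'],s['clock'])
c=cam('scene');P=cloud(c)
def proj(p):
    q=c['R'].T@(np.array(p)-c['o']); return q[:2]/q[2]*c['fx']+[c['cx'],c['cy']]
for z in (20,41,70,90): print(z,proj([*s['eef_pos'][:2],z]))
for v in range(175,215,4): print(v,P[v,345].round(0),c['frame'][v,345])
```

```text
[487.91310972 137.09264319  40.80640429] 0.6302907660685907 [ 2.01656954e-01  3.57284331e-01  1.77438472e+00 -4.24431843e-05
  1.01010254e+00 -1.08566813e+00] 4.65
20 [341.77495869 219.38874776]
41 [342.19637734 212.53601112]
70 [342.79875499 202.74067954]
90 [343.2286755  195.74969315]
175 [517. 123. 177.] [33 33 32]
179 [496. 134. 144.] [38 39 38]
183 [498. 134. 136.] [38 37 36]
187 [496. 136. 122.] [39 38 37]
191 [494. 137. 109.] [44 43 42]
195 [496. 137. 100.] [54 55 54]
199 [497. 137.  90.] [62 62 61]
203 [497. 137.  78.] [62 62 58]
207 [460. 157.  21.] [52 52 19]
211 [468. 154.  18.] [58 60 23]
```

The depth image puts the fingertip at z≈72 while the reported TCP is 41, so the fingers swept above the 67 mm dividers. I'll go back to the empty bay, go lower in steps and check the force and the image.

Run:
```python
from h import *
x=arc(85,-75); rows([(488,138,75),(*x,75),(*x,40),(*x,25)])
```

```text
4.7 [487.8 136.9  40.8] 2.858
[[0.0, 0.001, -0.034, 0.0], [-0.126, -0.093, -0.034, 0.0], [-0.126, -0.093, 0.001, 0.0], [-0.126, -0.093, 0.016, 0.0]]
```

Request:
move_arm([
  [0,0,-0.034,0],
  [-0.04,-0.03,-0.034,0],
  [-0.08,-0.06,-0.034,0],
  [-0.126,-0.093,-0.034,0],
  [-0.126,-0.093,-0.034,0],
  [-0.126,-0.093,-0.034,0],
  [-0.126,-0.093,-0.01,0],
  [-0.126,-0.093,0.005,0],
  [-0.126,-0.093,0.01,0],
  [-0.126,-0.093,0.015,0],
  [-0.126,-0.093,0.015,0],
])

```text
clock: 5.8
eef_pos: [582.5, 12.7, 25.9]
eef_rot: [-3.142, -0.0, 2.858]
wrist_force: [0.5, -0.1, -0.3]
finger_gap: 0.3
finger_force: 0.0
```

```bash
cat > tip.py <<'E'
from h import *
# lowest finger points seen from the scene camera, near the reported tcp
s=manip.read_state(); p=np.array(s['eef_pos']); c=cam('scene'); P=cloud(c)
hsv=cv2.cvtColor(c['frame'],cv2.COLOR_BGR2HSV)
m=(np.hypot(P[...,0]-p[0],P[...,1]-p[1])<22)&(hsv[...,1]<70)&(P[...,2]>p[2]-20)&(P[...,2]<p[2]+90)
q=P[m]; print('eef',p.round(1),'finger z pct',np.percentile(q[:,2],[0,2,5,10]).round(1),'xy',q.mean(0).round(1),len(q),s['wrist_force'].round(1))
E
python3 tip.py
```

```text
eef [582.5  12.7  25.9] finger z pct [61.3 65.  66.5 69.1] xy [590.3   9.7  90.6] 239 [ 0.5 -0.1 -0.3]
```

Request:
move_arm([
  [0,0,0.005,0],
  [0,0,0.01,0],
  [0,0,0.014,0],
  [0,0,0.014,0],
])

```text
clock: 6.25
eef_pos: [582.3, 12.3, 11.2]
eef_rot: [-3.141, -0.001, 2.858]
wrist_force: [-0.1, -0.1, 0.4]
finger_gap: 0.6
finger_force: 0.0
```

```bash
python3 tip.py
python3 - <<'E'
from h import *
rows([(*arc(85,a),12) for a in (-80,-86,-92,-98,-104,-110,-116,-120)])
E
```

```text
eef [582.3  12.3  11.2] finger z pct [47.3 49.7 53.6 56.9] xy [590.2   9.5  76.9] 231 [-0.1 -0.1  0.4]
6.3 [582.5  12.3  11.6] 2.858
[[0.007, -0.003, -0.0, 0.0], [0.015, -0.007, -0.0, 0.0], [0.024, -0.009, -0.0, 0.0], [0.032, -0.011, -0.0, 0.0], [0.041, -0.012, -0.0, 0.0], [0.05, -0.012, -0.0, 0.0], [0.059, -0.011, -0.0, 0.0], [0.065, -0.01, -0.0, 0.0]]
```

Request:
move_arm([
  [0.007,-0.003,0,0],
  [0.015,-0.007,0,0],
  [0.024,-0.009,0,0],
  [0.032,-0.011,0,0],
  [0.041,-0.012,0,0],
  [0.05,-0.012,0,0],
  [0.059,-0.011,0,0],
  [0.065,-0.01,0,0],
])

```text
clock: 7.1
eef_pos: [516.7, 21.3, 12.0]
eef_rot: [-3.142, -0.0, 2.858]
wrist_force: [1.4, 0.3, -0.1]
finger_gap: 0.7
finger_force: 0.5
```

Run:
```python
from div import *
p=np.array(manip.read_state()['eef_pos'])[:2]-HUB; print(np.hypot(*p),np.degrees(np.arctan2(p[1],p[0])))
rows([(*arc(85,a),12) for a in (-126,-132,-138,-144,-150,-156,-162,-168,-174,-180,-186,-192)])
```

```text
divider mod90 -40.76083421483604 287
85.46082271107916 -121.03658013947049
7.15 [516.2  21.6  11.9] 2.858
[[0.007, 0.003, -0.0, 0.0], [0.015, 0.006, -0.0, 0.0], [0.023, 0.01, -0.0, 0.0], [0.03, 0.015, -0.0, 0.0], [0.037, 0.021, -0.0, 0.0], [0.043, 0.028, -0.0, 0.0], [0.048, 0.035, -0.0, 0.0], [0.053, 0.042, -0.0, 0.0], [0.057, 0.05, -0.0, 0.0], [0.06, 0.059, -0.0, 0.0], [0.062, 0.068, -0.0, 0.0], [0.063, 0.076, -0.0, 0.0]]
```

The caddy is turning: the divider has moved from -103 to -131.

Request:
move_arm([
  [0.007,0.003,0,0],
  [0.015,0.006,0,0],
  [0.023,0.01,0,0],
  [0.03,0.015,0,0],
  [0.037,0.021,0,0],
  [0.043,0.028,0,0],
  [0.048,0.035,0,0],
  [0.053,0.042,0,0],
  [0.057,0.05,0,0],
  [0.06,0.059,0,0],
  [0.062,0.068,0,0],
  [0.063,0.076,0,0],
])

```text
clock: 8.35
eef_pos: [478.3, 112.4, 11.9]
eef_rot: [-3.141, -0.0, 2.858]
wrist_force: [0.7, -1.2, -0.3]
finger_gap: 0.3
finger_force: 0.6
```

Run:
```python
from div import *
p=np.array(manip.read_state()['eef_pos'])[:2]-HUB; print(np.hypot(*p),np.degrees(np.arctan2(p[1],p[0])))
rows([(*arc(85,a),12) for a in (-197,-202,-207,-211,-215,-219,-222,-225,-227,-229,-231,-231)])
```

```text
divider mod90 -22.338636208990966 351
83.82761304950371 167.36209968135987
8.4 [478.5 113.1  11.9] 2.858
[[0.001, 0.006, -0.0, 0.0], [0.001, 0.014, -0.0, 0.0], [-0.0, 0.021, -0.0, 0.0], [-0.001, 0.027, -0.0, 0.0], [-0.003, 0.033, -0.0, 0.0], [-0.005, 0.038, -0.0, 0.0], [-0.007, 0.042, -0.0, 0.0], [-0.009, 0.046, -0.0, 0.0], [-0.011, 0.049, -0.0, 0.0], [-0.012, 0.051, -0.0, 0.0], [-0.014, 0.054, -0.0, 0.0], [-0.014, 0.054, -0.0, 0.0]]
```

Request:
move_arm([
  [0.001,0.006,0,0],
  [0.001,0.014,0,0],
  [0,0.021,0,0],
  [-0.001,0.027,0,0],
  [-0.003,0.033,0,0],
  [-0.005,0.038,0,0],
  [-0.007,0.042,0,0],
  [-0.009,0.046,0,0],
  [-0.011,0.049,0,0],
  [-0.012,0.051,0,0],
  [-0.014,0.054,0,0],
  [-0.014,0.054,0,0],
])

```text
clock: 9.6
eef_pos: [507.2, 159.7, 12.0]
eef_rot: [3.141, 0.0, 2.858]
wrist_force: [0.2, -0.7, 0.3]
finger_gap: 0.3
finger_force: 0.0
```

Run:
```python
from div import *
p=np.array(manip.read_state()['eef_pos'])[:2]-HUB; print(np.hypot(*p),np.degrees(np.arctan2(p[1],p[0])))
```

```text
divider mod90 27.10114849783919 296
83.93612532670915 129.42348150086747
```

Run:
```python
from h import *
rows([(500,152,20),(500,152,130,1.62),(528,-308,130,1.62)])
```

```text
9.65 [507.  159.6  11.9] 2.858
[[0.005, -0.009, -0.008, 0.0], [0.005, -0.009, -0.118, 1.238], [-0.151, -0.443, -0.118, 1.238]]
```

Request:
move_arm([
  [0.005,-0.009,0,0],
  [0.005,-0.009,-0.04,0],
  [0.005,-0.009,-0.08,0],
  [0.005,-0.009,-0.118,0],
  [-0.151,-0.443,-0.118,1.238],
  [-0.151,-0.443,-0.118,1.238],
  [-0.151,-0.443,-0.118,1.238],
  [-0.151,-0.443,-0.118,1.238],
  [-0.151,-0.443,-0.118,1.238],
  [-0.151,-0.443,-0.118,1.238],
  [-0.151,-0.443,-0.118,1.238],
  [-0.151,-0.443,-0.118,1.238],
])

```text
clock: 10.85
eef_pos: [523.0, -249.2, 130.0]
eef_rot: [3.141, -0.0, 1.651]
wrist_force: [1.0, 0.9, 0.4]
finger_gap: 0.5
finger_force: 0.0
```

```bash
python3 div.py
python3 - <<'E'
from h import *
rows([(528,-308,130,1.62)])
E
```

```text
divider mod90 27.193336867190748 439
10.9 [ 522.7 -255.4  129.7] 1.638
[[-0.053, 0.002, -0.0, 0.018]]
```

Request:
move_arm([
  [-0.05,0.002,0,0.012],
  [-0.05,0.002,0,0.012],
  [-0.05,0.002,0,0.012],
  [-0.05,0.002,0,0.012],
  [-0.05,0.002,0,0.012],
  [-0.05,0.002,0,0.012],
  [-0.05,0.002,0,0.012],
], jaw=0.08)

```text
clock: 11.6
eef_pos: [530.5, -296.1, 130.2]
eef_rot: [3.141, 0.0, 1.647]
wrist_force: [-0.7, -0.6, 0.6]
finger_gap: 52.7
finger_force: 0.0
```

Run:
```python
from h import *
rows([(528,-308,50,1.62),(528,-308,11,1.62)])
c=cam('scene'); cv2.imwrite('pics/s2.png',cv2.resize(c['frame'][200:360,80:260],None,fx=3,fy=3))
```

```text
11.6 [ 530.5 -296.1  130.2] 1.647
[[-0.012, -0.003, 0.08, 0.027], [-0.012, -0.003, 0.119, 0.027]]
```

View pics/s2.png

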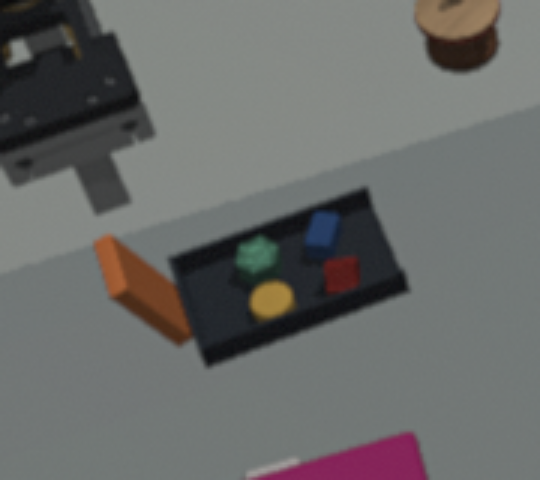

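The view shows the near finger above the handle (100,180), and the tray with all four pieces on it. I'll line up and descend.

Request:
move_arm([
  [-0.012,-0.003,0,0.027],
  [-0.012,-0.003,0,0.027],
  [-0.012,-0.003,0,0.027],
  [-0.012,-0.003,0.03,0.027],
  [-0.012,-0.003,0.06,0.027],
  [-0.012,-0.003,0.08,0.027],
  [-0.012,-0.003,0.08,0.027],
])

```text
clock: 12.35
eef_pos: [526.9, -308.0, 47.2]
eef_rot: [-3.138, -0.003, 1.619]
wrist_force: [-0.8, 0.0, 0.6]
finger_gap: 79.7
finger_force: 0.0
```

Run:
```python
from h import *
rows([(528,-308,11,1.62)]); s=manip.read_state(); print(s['finger_gap'])
c=cam('scene'); cv2.imwrite('pics/s3.png',cv2.resize(c['frame'][200:360,80:260],None,fx=3,fy=3))
P=cloud(c);np.savez('scene3.npz',P=P,F=c['frame'])
hsv=cv2.cvtColor(c['frame'],cv2.COLOR_BGR2HSV)
m=(abs(P[...,0]-575)<22)&(abs(P[...,1]+308)<22)&(P[...,2]>30)&(P[...,2]<140)&(hsv[...,1]<70)
q=P[m];print(len(q),q.min(0),q.max(0),q.mean(0))
```

```text
12.35 [ 526.9 -308.    47.2] 1.619
[[-0.0, 0.001, 0.036, -0.001]]
79.7196174354357
235 [ 569.48714064 -315.01593075   84.34248291] [ 581.85760328 -295.76125889  139.9120699 ] [ 578.75488318 -305.12002076  115.38555429]
```

View pics/s3.png

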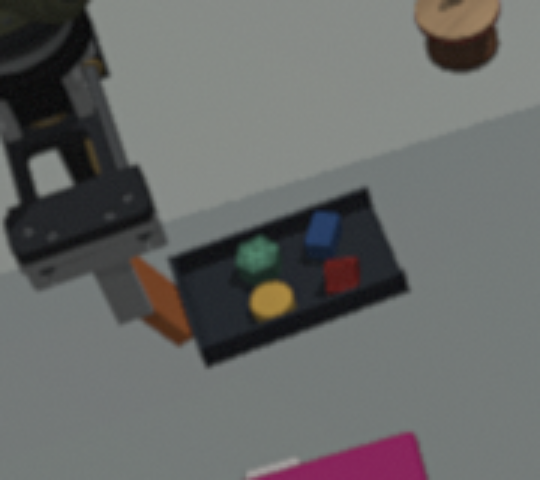

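Picture: the open fingers straddle the handle plate, with the near finger ending at (130,315), well clear of the pan. I'll descend and grip across the 44 mm plate edges. The tool can't tilt, so the tray has to pivot in the pads.

Request:
move_arm([
  [0,0.001,0.02,0],
  [0,0.001,0.036,0],
  [0,0.001,0.036,0],
  [0,0.001,0.036,0],
])

```text
clock: 12.8
eef_pos: [529.5, -308.9, 14.6]
eef_rot: [3.141, 0.0, 1.619]
wrist_force: [-0.3, -0.0, 0.2]
finger_gap: 80.2
finger_force: 0.0
```

Request:
move_arm([
  [0,0,0,0],
  [0,0,0,0],
  [0,0,0,0],
  [0,0,0,0],
  [0,0,0,0],
  [0,0,0,0],
  [0,0,0,0],
  [0,0,0,0],
], jaw=0.03, squeeze=60)

```text
clock: 13.6
eef_pos: [529.3, -308.8, 14.1]
eef_rot: [3.142, 0.0, 1.619]
wrist_force: [0.4, 0.2, 2.1]
finger_gap: 43.5
finger_force: 60.0
```

```bash
cat > tray.py <<'E'
from h import *
import sys
def look(tag=None):
    c=cam('scene'); P=cloud(c); F=c['frame']; hsv=cv2.cvtColor(F,cv2.COLOR_BGR2HSV).astype(int); H,S,V=[hsv[...,i] for i in range(3)]
    s=manip.read_state(); e=s['eef_pos']
    near=(np.hypot(P[...,0]-e[0],P[...,1]-e[1])<230)&(P[...,2]>-10)&(P[...,2]<e[2]+120)
    dk=near&(V<75)&(S<140)&(np.hypot(P[...,0]-e[0],P[...,1]-e[1])>35)&(P[...,2]<e[2]+45)
    n,l,st,_=cv2.connectedComponentsWithStats(dk.astype(np.uint8)); k=1+np.argmax(st[1:,4]); q=P[l==k]
    q0=q-q.mean(0); d=np.linalg.svd(q0,full_matrices=False)[2]; print(s['clock'].__round__(2),'tray dark',len(q),'mean',q.mean(0).round(1),'long axis',d[0].round(3),'tilt',round(float(np.degrees(np.arcsin(abs(d[0,2])))),1),'z',np.percentile(q[:,2],[1,99]).round(0))
    for nm,m in dict(red=((H<6)|(H>174))&(S>140),yel=(H>15)&(H<32)&(S>140),blu=(H>105)&(H<122)&(S>120)&(V>50),grn=(H>65)&(H<88)&(S>70)&(V>50)).items():
        w=cv2.dilate((l==k).astype(np.uint8),np.ones((9,9)))>0
        p=P[w&m]; print(nm,len(p),p.mean(0).round(0) if len(p) else '',end='; ')
    print(s['finger_gap'].__round__(1),round(s['finger_force'],1),s['wrist_force'].round(1),np.round(s['moment'],2))
    if tag: cv2.imwrite(f'pics/{tag}.png',F)
    return c,P
if __name__=='__main__': look(sys.argv[1] if len(sys.argv)>1 else None)
E
python3 tray.py
```

```text
13.65 tray dark 2094 mean [ 524.3 -220.4    9.1] long axis [-0.061  0.998 -0.006] tilt 0.4 z [ 0. 24.]
red 110 [ 544. -190.   21.]; yel 137 [ 542. -235.   17.]; blu 131 [ 505. -192.   19.]; grn 139 [ 508. -235.   19.]; 43.7 60.0 [-1.5  1.   3.5] [-0.13  0.33 -0.03]
```

Gripped at 43.5 mm and 60 N. I'll lift 8 mm as a test to see whether the grip holds the tray level.

Request:
move_arm([
  [0,0,-0.003,0],
  [0,0,-0.006,0],
  [0,0,-0.008,0],
  [0,0,-0.008,0],
])

```text
clock: 14.05
eef_pos: [529.4, -308.9, 22.3]
eef_rot: [3.141, 0.0, 1.619]
wrist_force: [0.1, 0.9, -1.8]
finger_gap: 43.5
finger_force: 60.0
```

```bash
python3 tray.py
```

```text
14.1 tray dark 2105 mean [ 524.6 -220.6   17. ] long axis [-0.062  0.998 -0.009] tilt 0.5 z [ 8. 32.]
red 110 [ 544. -190.   29.]; yel 133 [ 543. -235.   25.]; blu 132 [ 510. -192.   33.]; grn 140 [ 513. -235.   33.]; 43.3 60.0 [ 0.2  0.5 -2.7] [-0.18  0.07  0.05]
```

The tray holds level. I'll lift it and carry it smoothly to the bay.

Run:
```python
from h import *
a=np.array([529.4,-308.9,22,1.619]);b=np.array([529.4,-308.9,178,1.619]);
rows([a+(b-a)*t for t in (.03,.1,.2,.32,.45,.58,.7,.8,.9,.97,1,1)])
```

```text
14.1 [ 529.3 -308.8   22. ] 1.619
[[-0.0, 0.0, -0.005, -0.0], [-0.0, 0.0, -0.016, -0.0], [-0.0, 0.0, -0.031, -0.0], [-0.0, 0.0, -0.05, -0.0], [-0.0, 0.0, -0.07, -0.0], [-0.0, 0.0, -0.09, -0.0], [-0.0, 0.0, -0.109, -0.0], [-0.0, 0.0, -0.125, -0.0], [-0.0, 0.0, -0.14, -0.0], [-0.0, 0.0, -0.151, -0.0], [-0.0, 0.0, -0.156, -0.0], [-0.0, 0.0, -0.156, -0.0]]
```

Request:
move_arm([
  [0,0,-0.005,0],
  [0,0,-0.016,0],
  [0,0,-0.031,0],
  [0,0,-0.05,0],
  [0,0,-0.07,0],
  [0,0,-0.09,0],
  [0,0,-0.109,0],
  [0,0,-0.125,0],
  [0,0,-0.14,0],
  [0,0,-0.151,0],
  [0,0,-0.156,0],
  [0,0,-0.156,0],
])

```text
clock: 15.3
eef_pos: [529.4, -308.9, 178.7]
eef_rot: [3.141, 0.001, 1.619]
wrist_force: [0.4, 0.3, -1.6]
finger_gap: 43.5
finger_force: 60.0
```

```bash
python3 tray.py
python3 - <<'E'
from h import *
s=manip.read_state();a=np.array([*s['eef_pos'],s['eef_rot'][2]]);b=np.array([459.6,37.1,178,1.269])
t=np.arange(1,23)/22; t=t*t*(3-2*t)
rows([a+(b-a)*k for k in t])
E
```

```text
15.35 tray dark 2610 mean [ 524.9 -221.6  174.2] long axis [-0.036  0.999 -0.011] tilt 0.6 z [165. 188.]
red 128 [ 549. -191.  191.]; yel 157 [ 547. -235.  186.]; blu 150 [ 506. -192.  183.]; grn 166 [ 512. -235.  188.]; 43.9 60.0 [-1.1 -0.2 -2.1] [-0.1   0.06  0.02]
15.35 [ 529.2 -308.8  177.9] 1.619
[[0.002, -0.0, -0.0, 0.002], [0.008, -0.001, -0.0, 0.008], [0.018, -0.003, -0.0, 0.018], [0.03, -0.005, -0.0, 0.03], [0.046, -0.007, -0.0, 0.046], [0.064, -0.01, -0.0, 0.064], [0.083, -0.013, -0.0, 0.084], [0.105, -0.016, -0.0, 0.105], [0.127, -0.019, -0.0, 0.128], [0.151, -0.023, -0.0, 0.151], [0.174, -0.026, -0.0, 0.175], [0.198, -0.03, -0.0, 0.199], [0.221, -0.034, -0.0, 0.222], [0.244, -0.037, -0.0, 0.245], [0.265, -0.04, -0.0, 0.266], [0.285, -0.043, -0.0, 0.286], [0.303, -0.046, -0.0, 0.304], [0.318, -0.048, -0.0, 0.319], [0.331, -0.05, -0.0, 0.332], [0.341, -0.052, -0.0, 0.342], [0.347, -0.053, -0.0, 0.348], [0.349, -0.053, -0.0, 0.35]]
```

Request:
move_arm([
  [0.002,0,0,0.002],
  [0.008,-0.001,0,0.008],
  [0.018,-0.003,0,0.018],
  [0.03,-0.005,0,0.03],
  [0.046,-0.007,0,0.046],
  [0.064,-0.01,0,0.064],
  [0.083,-0.013,0,0.084],
  [0.105,-0.016,0,0.105],
  [0.127,-0.019,0,0.128],
  [0.147,-0.022,0,0.148],
  [0.16,-0.024,0,0.162],
  [0.164,-0.025,0,0.165],
])

```text
clock: 16.55
eef_pos: [496.0, -144.5, 178.2]
eef_rot: [3.141, -0.0, 1.455]
wrist_force: [0.5, -0.5, -1.7]
finger_gap: 43.6
finger_force: 60.0
```

```bash
python3 tray.py
python3 - <<'E'
from h import *
s=manip.read_state();a=np.array([*s['eef_pos'],s['eef_rot'][2]]);b=np.array([459.6,37.1,178,1.269])
t=np.arange(1,12)/11; t=t*t*(3-2*t)
rows([a+(b-a)*k for k in t])
E
```

```text
16.6 tray dark 2256 mean [506.1 -57.1 173.4] long axis [ 0.092  0.995 -0.033] tilt 1.9 z [165. 188.]
red 105 [536. -33. 192.]; yel 129 [531. -76. 193.]; blu 133 [492. -26. 183.]; grn 144 [487. -69. 183.]; 43.9 60.0 [ 0.6  0.4 -1.8] [-0.18  0.03 -0.04]
16.6 [ 496.1 -144.8  178.2] 1.455
[[0.004, -0.001, 0.0, 0.004], [0.015, -0.005, 0.0, 0.016], [0.032, -0.01, 0.0, 0.034], [0.053, -0.017, 0.0, 0.056], [0.076, -0.025, 0.0, 0.08], [0.1, -0.033, 0.0, 0.105], [0.123, -0.04, 0.0, 0.13], [0.144, -0.047, 0.0, 0.152], [0.161, -0.052, 0.0, 0.17], [0.172, -0.056, 0.0, 0.181], [0.176, -0.057, 0.0, 0.186]]
```

Request:
move_arm([
  [0.004,-0.001,0,0.004],
  [0.015,-0.005,0,0.016],
  [0.032,-0.01,0,0.034],
  [0.053,-0.017,0,0.056],
  [0.076,-0.025,0,0.08],
  [0.1,-0.033,0,0.105],
  [0.123,-0.04,0,0.13],
  [0.144,-0.047,0,0.152],
  [0.161,-0.052,0,0.17],
  [0.172,-0.056,0,0.181],
  [0.176,-0.057,0,0.186],
  [0.176,-0.057,0,0.186],
])

```text
clock: 17.8
eef_pos: [460.4, 35.2, 177.9]
eef_rot: [-3.142, 0.0, 1.268]
wrist_force: [-0.2, -0.7, -0.9]
finger_gap: 43.7
finger_force: 60.0
```

```bash
python3 tray.py pour0
python3 - <<'E'
from h import *
s=manip.read_state();g=s['eef_pos'][:2];y=s['eef_rot'][2];h=np.array([np.cos(y),np.sin(y)])
mid=np.array(arc(79,162.1)); d=mid-g; print(s['eef_pos'],y,'bay mid fwd',d@h,'left',d@[-h[1],h[0]])
E
```

```text
17.85 tray dark 1995 mean [485.8 119.3 171.8] long axis [ 0.296  0.955 -0.008] tilt 0.5 z [ 56. 187.]
red 90 [523. 136. 194.]; yel 151 [485. 108. 155.]; blu 113 [477. 153. 183.]; grn 141 [467. 112. 173.]; 44.0 60.0 [-0.  -0.1 -1.9] [-0.13  0.11  0.02]
[460.50948067  34.90407037 177.9200117 ] 1.267930985123086 bay mid fwd 87.68729851512332 left 1.6121063645191889
```

View pics/pour0.png

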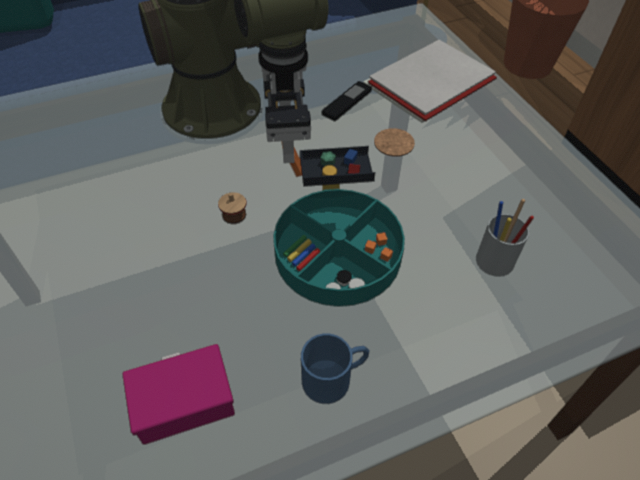

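The tray is level over the bay, with its pan at (337,165) and all four pieces on it. I'll ease the grip in steps so it pivots nose-down.

Request:
move_arm([
  [0,0,0,0],
  [0,0,0,0],
], squeeze=20)

```text
clock: 18.05
eef_pos: [460.4, 34.7, 177.9]
eef_rot: [-3.141, 0.0, 1.267]
wrist_force: [0.1, -0.4, -1.5]
finger_gap: 44.1
finger_force: 20.0
```

```bash
python3 tray.py
```

```text
18.1 tray dark 2004 mean [486.1 118.9 171.7] long axis [ 0.3    0.954 -0.009] tilt 0.5 z [ 56. 187.]
red 86 [515. 140. 186.]; yel 146 [482. 108. 154.]; blu 115 [478. 152. 183.]; grn 142 [462. 115. 166.]; 43.5 20.0 [-0.5  0.5 -3. ] [-0.2   0.12  0.03]
```

Request:
move_arm([
  [0,0,0,0],
  [0,0,0,0],
], squeeze=12)

```text
clock: 18.3
eef_pos: [460.4, 35.1, 177.9]
eef_rot: [-3.142, 0.0, 1.268]
wrist_force: [0.5, 0.3, -1.0]
finger_gap: 43.7
finger_force: 12.0
```

```bash
python3 tray.py
```

```text
18.35 tray dark 2011 mean [485.9 119.2 171.8] long axis [ 0.299  0.954 -0.011] tilt 0.6 z [ 57. 187.]
red 87 [515. 140. 186.]; yel 144 [482. 109. 153.]; blu 112 [477. 152. 183.]; grn 146 [467. 113. 171.]; 43.8 12.0 [ 0.9  0.7 -1.7] [-0.16  0.09 -0.04]
```

Request:
move_arm([
  [0,0,0,0],
  [0,0,0,0],
], squeeze=8)

```text
clock: 18.55
eef_pos: [460.4, 35.3, 178.0]
eef_rot: [-3.142, 0.0, 1.268]
wrist_force: [-0.4, -0.0, -1.9]
finger_gap: 43.9
finger_force: 8.0
```

```bash
python3 tray.py
```

```text
18.6 tray dark 1857 mean [485.1 113.3 163. ] long axis [-0.226 -0.963  0.146] tilt 8.4 z [148. 182.]
red 85 [513. 134. 171.]; yel 114 [495.  94. 172.]; blu 106 [488. 140. 183.]; grn 156 [461. 112. 152.]; 43.7 8.0 [-0.7  0.1 -2.3] [-0.16  0.09 -0.  ]
```

Request:
move_arm([
  [0,0,0,0],
  [0,0,0,0],
], squeeze=6)

```text
clock: 18.8
eef_pos: [460.4, 35.3, 178.0]
eef_rot: [3.142, -0.0, 1.268]
wrist_force: [-1.0, -0.9, -1.4]
finger_gap: 44.0
finger_force: 6.0
```

```bash
python3 tray.py
```

```text
18.85 tray dark 1467 mean [480.6  96.6 135.3] long axis [ 0.338 -0.766  0.547] tilt 33.2 z [ 15. 173.]
red 82 [503. 113. 138.]; yel 100 [500.  69. 167.]; blu 117 [468. 123. 137.]; grn 111 [462.  87. 157.]; 44.0 6.0 [-0.1  0.1 -0.9] [-0.13  0.08 -0.03]
```

Request:
move_arm([
  [0,0,0,0],
  [0,0,0,0],
], squeeze=6)

```text
clock: 19.05
eef_pos: [460.4, 35.3, 178.0]
eef_rot: [3.142, -0.0, 1.268]
wrist_force: [-0.6, 0.7, -0.8]
finger_gap: 43.5
finger_force: 6.0
```

```bash
python3 tray.py pour1
```

```text
19.1 tray dark 1219 mean [481.8  81.9 128.1] long axis [ 0.258 -0.782  0.567] tilt 34.6 z [ 31. 173.]
red 86 [509.  95. 135.]; yel 107 [481.  72. 138.]; blu 118 [466. 107. 124.]; grn 107 [461.  77. 148.]; 43.9 6.0 [ 0.2 -0.1 -1.8] [-0.16  0.09  0.02]
```

View pics/pour1.png

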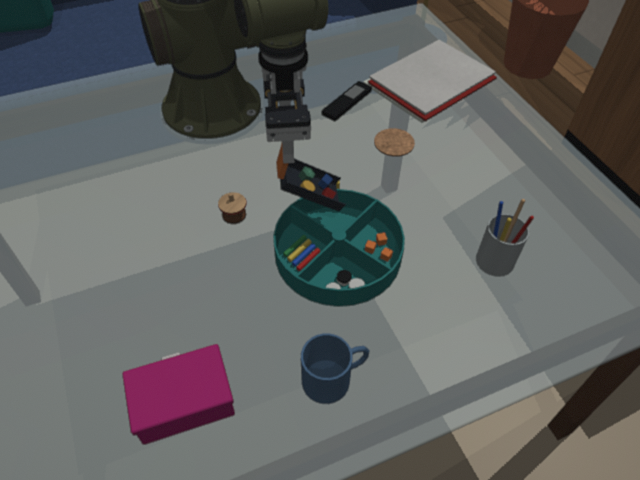

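Picture: the tray at (312,183) is tipped toward the bay with the pieces still on it. I'll clamp, shift forward a little and measure the tilt.

Request:
move_arm([
  [0.004,0,0,0],
  [0.01,0,0,0],
  [0.015,0,0,0],
  [0.015,0,0,0],
], squeeze=20)

```text
clock: 19.5
eef_pos: [465.0, 50.3, 177.9]
eef_rot: [-3.142, -0.0, 1.269]
wrist_force: [0.4, -0.1, -1.0]
finger_gap: 44.0
finger_force: 20.0
```

```bash
cat > st.py <<'E'
from h import *
s=manip.read_state();e=s['eef_pos'];y=s['eef_rot'][2];h=np.array([np.cos(y),np.sin(y)])
print(round(s['clock'],2),'mid fwd',(np.array(arc(79,162.1))-e[:2])@h)
for n in('scene','top'):
    c=cam(n);P=cloud(c);hsv=cv2.cvtColor(c['frame'],cv2.COLOR_BGR2HSV).astype(int);H,S,V=[hsv[...,i] for i in range(3)]
    f=(P[...,:2]-e[:2])@h; l=(P[...,:2]-e[:2])@np.array([-h[1],h[0]]); z=P[...,2]
    reg=(abs(l)<48)&(f>10)&(f<170)&(z>10)&(z<210)
    for nm,m in dict(red=((H<6)|(H>174))&(S>140),yel=(H>15)&(H<32)&(S>140),blu=(H>105)&(H<122)&(S>120)&(V>50),grn=(H>65)&(H<80)&(S>70)&(V>50)).items():
        k=reg&m
        if k.sum()>8: print(n,nm,k.sum(),'f %.0f l %.0f z %.0f'%(np.median(f[k]),np.median(l[k]),np.median(z[k])))
    k=reg&(V<60)&(S<110)&(z>60)
    if k.sum()>30:
        A=np.c_[f[k],z[k]]; q=A-A.mean(0); d=np.linalg.svd(q,full_matrices=False)[2][0]; print(n,'dark slope deg',np.degrees(np.arctan(d[1]/d[0])),'f',np.percentile(f[k],[1,99]).round(),'z',np.percentile(z[k],[1,99]).round())
E
python3 st.py
```

```text
19.5 mid fwd 71.6572412109547
scene red 36 f 103 l -12 z 36
scene yel 81 f 99 l -16 z 104
scene blu 69 f 119 l 9 z 37
scene grn 80 f 97 l 15 z 105
scene dark slope deg -33.072042586886276 f [ 11. 102.] z [ 95. 162.]
```

Red and blue are in, and yellow and green are leaving the lip.

Request:
move_arm([
  [0,0,0,0],
  [0,0,0,0],
  [0,0,0,0],
  [0,0,0,0],
  [0,0,0,0],
])

```text
clock: 20.1
eef_pos: [464.9, 49.5, 178.0]
eef_rot: [3.142, 0.0, 1.268]
wrist_force: [0.4, 0.4, -0.6]
finger_gap: 43.9
finger_force: 20.0
```

```bash
python3 st.py; python3 div.py
python3 - <<'E'
from h import *
t=cam('top')['frame'][150:390,180:480];s=cam('scene')['frame'][120:340,200:440]
cv2.imwrite('pics/c1.png',np.hstack([cv2.resize(t,(450,360)),cv2.resize(s,(345,360))])[:, :800])
E
```

```text
20.1 mid fwd 72.43585905175372
scene red 34 f 102 l -12 z 35
scene yel 73 f 78 l -20 z 40
scene blu 61 f 115 l 8 z 34
scene grn 48 f 128 l 8 z 47
scene dark slope deg -33.53083985634363 f [11. 97.] z [ 94. 162.]
divider mod90 27.399924182006846 98
```

View pics/c1.png

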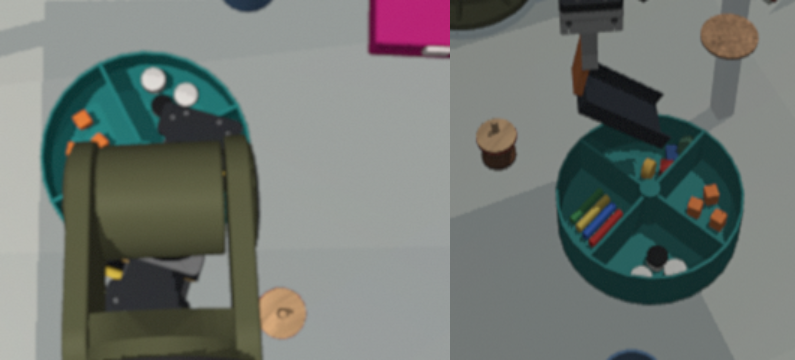

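All four pieces are in the bay at the right of the hub in the scene crop, around (665,160), and the tray is empty. I'll clamp, lift away and return to the free spot.

Run:
```python
from h import *
s=manip.read_state();a=np.array([*s['eef_pos'],s['eef_rot'][2]])
rows([(*a[:2],220),(495,-144,200,1.45),(529,-300,180,1.62)])
```

```text
20.35 [464.8  49.6 177.9] 1.268
[[-0.0, 0.0, -0.042, 0.0], [-0.176, 0.087, -0.022, -0.182], [-0.314, 0.166, -0.002, -0.352]]
```

Request:
move_arm([
  [0,0,0,0],
  [0,0,-0.015,0],
  [0,0,-0.035,0],
  [0,0,-0.042,0],
  [-0.025,0.012,-0.042,-0.02],
  [-0.06,0.03,-0.042,-0.06],
  [-0.1,0.05,-0.042,-0.1],
  [-0.14,0.07,-0.042,-0.14],
  [-0.176,0.087,-0.042,-0.182],
  [-0.21,0.105,-0.042,-0.22],
  [-0.23,0.12,-0.042,-0.25],
  [-0.24,0.125,-0.042,-0.265],
], squeeze=40)

```text
clock: 21.55
eef_pos: [512.6, -218.8, 218.9]
eef_rot: [-3.141, -0.0, 1.532]
wrist_force: [0.1, 0.9, -0.8]
finger_gap: 44.0
finger_force: 40.0
```

```bash
python3 - <<'E'
from h import *
rows([(529,-300,220,1.62),(529,-300,110,1.62)])
c=cam('top');P=cloud(c);F=c['frame'];hsv=cv2.cvtColor(F,cv2.COLOR_BGR2HSV).astype(int);H,S,V=[hsv[...,i] for i in range(3)]
d=P[...,:2]-HUB; a=np.radians(27.2+90); X=d@[np.cos(a+np.pi/2*0),np.sin(a)]; Y=d@[np.cos(a+np.pi/2),np.sin(a+np.pi/2)]
reg=(X>-5)&(Y>-5)&(np.hypot(X,Y)<130)&(P[...,2]<75)&(P[...,2]>15)
for nm,m in dict(red=((H<6)|(H>174))&(S>140),yel=(H>15)&(H<32)&(S>140),blu=(H>103)&(H<122)&(S>120)&(V>50),grn=(H>60)&(H<83)&(S>70)&(V>50)).items():
    k=reg&m; print(nm,k.sum(),'X %.0f Y %.0f z %.0f'%(np.median(X[k]),np.median(Y[k]),np.median(P[...,2][k])) if k.sum() else '')
cv2.imwrite('pics/c2.png',cv2.resize(F[170:350,190:370],None,fx=3,fy=3))
E
python3 div.py
```

```text
21.55 [ 512.6 -218.8  218.9] 1.532
[[-0.08, 0.02, -0.001, -0.088], [-0.08, 0.02, 0.109, -0.088]]
red 119 X 68 Y 21 z 36
yel 103 X 50 Y 40 z 40
blu 133 X 91 Y 30 z 33
grn 140 X 108 Y 18 z 48
divider mod90 27.161607536542004 438
```

View pics/c2.png

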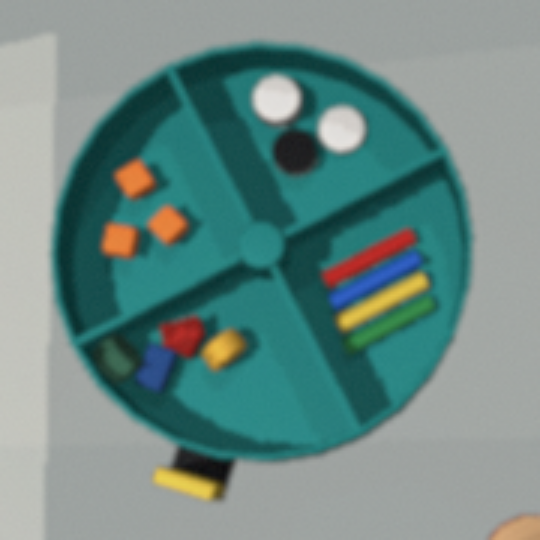

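Picture: all four pieces lie in the bay facing the tab (green at (115,355), blue, red and yellow nearby), and the caddy is aligned. Next I'll lay the tray down.

Request:
move_arm([
  [-0.03,0.008,0,-0.03],
  [-0.06,0.015,0.02,-0.06],
  [-0.08,0.02,0.05,-0.088],
  [-0.08,0.02,0.08,-0.088],
  [-0.08,0.02,0.109,-0.088],
  [-0.08,0.02,0.109,-0.088],
  [-0.08,0.02,0.109,-0.088],
])

```text
clock: 22.35
eef_pos: [529.8, -296.9, 111.8]
eef_rot: [3.141, 0.0, 1.621]
wrist_force: [-0.5, -0.9, -1.0]
finger_gap: 43.8
finger_force: 40.0
```

```bash
python3 tray.py
```

```text
22.4 tray dark 1915 mean [ 527.4 -244.6   59.8] long axis [ 0.532 -0.673  0.513] tilt 30.9 z [ 27. 105.]
red 0 ; yel 0 ; blu 0 ; grn 0 ; 43.7 40.0 [-0.8 -0.3 -0.4] [-0.12  0.04  0.05]
```

Request:
move_arm([
  [0,0,0.012,0],
  [0,0,0.022,0],
  [-0.006,0,0.03,0],
  [-0.014,0,0.038,0],
  [-0.022,0,0.046,0],
  [-0.03,0,0.054,0],
  [-0.037,0,0.062,0],
  [-0.044,0,0.07,0],
  [-0.049,0,0.078,0],
  [-0.052,0,0.085,0],
  [-0.054,0,0.09,0],
  [-0.054,0,0.09,0],
], squeeze=6)

```text
clock: 23.6
eef_pos: [531.9, -351.3, 20.1]
eef_rot: [-3.141, -0.001, 1.621]
wrist_force: [-0.6, -0.1, -1.9]
finger_gap: 43.9
finger_force: 6.0
```

```bash
python3 tray.py
```

```text
23.65 tray dark 2679 mean [ 525.4 -264.9    9.9] long axis [-0.065  0.997 -0.04 ] tilt 2.3 z [ 1. 26.]
red 0 ; yel 0 ; blu 0 ; grn 0 ; 43.9 6.0 [-0.2 -0.7 -1.2] [-0.07  0.03  0.02]
```

Nearly flat (2.3°, which matches the handle being 6 mm high). I'll lower the last part, then release.

Request:
move_arm([
  [0,0,0.003,0],
  [0,0,0.006,0],
  [0,0,0.007,0],
  [0,0,0.007,0],
])

```text
clock: 24.05
eef_pos: [532.5, -351.8, 14.5]
eef_rot: [3.141, 0.001, 1.621]
wrist_force: [-1.3, -1.8, 3.1]
finger_gap: 43.8
finger_force: 6.0
```

Request:
move_arm([
  [0,0,0.007,0],
  [0,0,0.007,0],
  [0,0,0.007,0],
  [0,0,0.007,0],
  [0,0,0.007,0],
  [0,0,0.007,0],
  [0,0,0,0],
  [0,0,0,0],
], jaw=0.08)

```text
clock: 24.85
eef_pos: [532.7, -351.8, 15.2]
eef_rot: [3.14, 0.001, 1.621]
wrist_force: [-0.1, -0.1, 0.2]
finger_gap: 80.1
finger_force: 0.0
```

Request:
move_arm([
  [0,0,-0.01,0],
  [0,0,-0.04,0],
  [0,0,-0.08,0],
  [0,0,-0.12,0],
  [0,0,-0.15,0],
  [0,0,-0.15,0],
  [0,0,-0.15,0],
  [0,0,-0.15,0],
])

```text
clock: 25.65
eef_pos: [531.7, -351.1, 162.8]
eef_rot: [-3.14, -0.001, 1.621]
wrist_force: [0.1, 0.3, 0.0]
finger_gap: 80.1
finger_force: 0.0
```

```bash
python3 tray.py; python3 div.py
python3 - <<'E'
from h import *
for n in('top','scene'):
    c=cam(n); np.savez(f'{n}9.npz',P=cloud(c),F=c['frame'],z=c['z_map'])
    cv2.imwrite(f'pics/{n}9.png',c['frame'])
E
python3 seg.py 9 | grep -E 'mug|box|^top \[|cup|tray all|tray walls|\(\('
```

```text
25.7 tray dark 2686 mean [ 525.8 -263.6    7.8] long axis [-0.075  0.997 -0.011] tilt 0.7 z [ 0. 24.]
red 0 ; yel 0 ; blu 0 ; grn 0 ; 79.8 0.0 [-0.6 -0.2 -0.9] [-0.06  0.01 -0.04]
divider mod90 27.17027123977184 443
tray walls 261
((527.436767578125, -264.92791748046875), (72.11126708984375, 129.60690307617188), 2.986571788787842) 20.67236940974692
tray all ((527.436767578125, -264.92791748046875), (72.11126708984375, 129.60690307617188), 2.986571788787842)
mug [752. -71.  20.] [800.  42.  95.]
box [ 680. -340.    6.] [ 791. -182.   72.]
top [ 330. -170.   34.] [402. -32. 575.]
cup [652. 340.  40.] [728. 416. 156.]
tray walls 564
((528.4090576171875, -265.42486572265625), (78.38668823242188, 129.83827209472656), 2.957977056503296) 20.12749595944689
tray all ((528.4090576171875, -265.42486572265625), (78.38668823242188, 129.83827209472656), 2.957977056503296)
mug [753. -74.  20.] [800.  42.  96.]
box [ 683. -342.    7.] [ 796. -183.   72.]
top [346. -89.  15.] [404. -32.  66.]
cup [652. 339.  40.] [729. 418. 156.]
```

View pics/scene9.png

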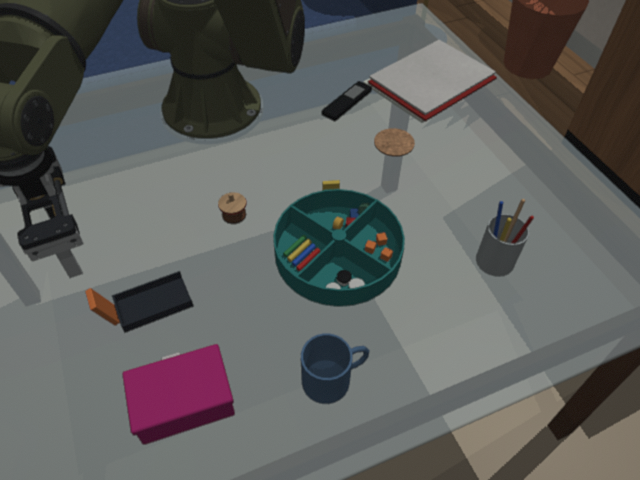

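The empty tray lies flat at (153,300) and is let go. The pieces are in the bay at the tab, around (348,215), and the other objects have not moved. I'll hand in.

```bash
python3 -c "
from cell import manip; print(manip.sign_off())"
```

```text
the job is handed in; nothing more can be done
None
```

The job is handed in: the cameras show the empty bay at the yellow tab (within about 1°) with all four pieces in it, the empty tray flat on the table and let go, and the mug, pencil cup, spinning top and box where they were; the sign-off returned no verdict.

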